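Open the rinse tank's filler cap of unknown thread hand and hold it off

TASK

The rinse-water tank is to be refilled: first take away the small tin that somebody left standing on its round filler cap and set it upright on the table, without tipping it over. Then unscrew the cap - nobody knows whether its thread is left- or right-handed, so try both ways and find out which one loosens it - lift it straight off and finish while still holding it in the gripper, roughly level and still, at least 5 cm above where it was screwed on. Leave the tamper and the yoghurt pot where they stand.

Things in the scene. Friction and masses are not known exactly. Their poses are not given: they have to be found in the camera images.
- rinse_tank: Tank unit fixed to the table: white tank in front (136 mm deep, 140 wide, top 60 mm above the table), grey pump housing behind (64 deep, 140 wide, 106 high). Origin: middle of its 200 x 140 mm footprint at table height; x to the back (housing), y left, z up. The cap's axis is at x = -35 mm, y = 0, the housing's front face at x = +36 mm.
- tank_opening (a point): Centre of the neck's top rim (88 mm above the table), inside the cap at the start. Three-start quick thread, hidden, of a hand that varies. Wrong way: hard stop within 0.15 rad. Right way: the cap turns easily, does not rise by itself, and lifts straight off when turned 0.85 to 1.3 rad (best 1.05); next stop near 1.4. Not free before. Neck 34 mm across, 43 over the ridges.
- cap_center (a point): Centre (half-way up) of the loose black filler cap: round, ribbed, flat top, 54 mm across, 28 mm high, 60 g. Screwed on, its underside is 65 mm and its top 93 mm above the table; nothing but the tank top (60 mm) and a 2 mm collar lies under its rim. z is its axis (up), x points to a small grey dot near the edge of its top.
- tin_center (a point): Centre (half-way up) of the small food tin, 57 mm across, 72 mm high, 0.18 kg; it starts standing loose on top of the cap (centre about 129 mm above the table). z is its axis (up). There is always bare table for it ahead of the robot, about 0.48 m out and within 40 mm of its middle line, beyond the tamper or beside it.
- tamper_center (a point): Centre (half-way up) of a turned wooden tamper, 53 mm across, 107 mm high, standing loose on the table to the left of the tank. To be left alone.
- pot_center (a point): Centre (half-way up) of a yoghurt pot, 72 mm across, 71 mm high, standing loose on the table to the right of the tank. To be left alone.
Things that resemble listed ones, but are neither listed nor needed, are in the scene too. Of the things that look like the part that bears cap_center, the middle-sized one is meant.

How it is judged (in metres and radians):
On the way, in this order (a step that is already met when the one before it is completed fails the run):
1. the small tin stands upright on the table, let go (height (world z) of tin_center between 0.03 and 0.042 m and angle between tin_center's own z axis and vertical below 0.1 rad and contact force between small_tin and the fingers below 0.1 N and linear speed of small_tin below 0.02 m/s), for 0.2 s.
2. the cap is off its neck, in the gripper (z of cap_center in the frame of tank_opening above 0.02 m and contact force between filler_cap and the fingers above 1 N), for 0.1 s.
At the end, for the whole second after the job is handed in: The cap is held still by the fingers alone, at least 47 mm higher than where it was screwed on and within 20 degrees of level; the small tin stands upright on the table; tamper and yoghurt pot are within 30 mm of where they stood (z of cap_center in the frame of tank_opening above 0.038 m and angle between cap_center's own z axis and vertical below 0.35 rad and contact force between filler_cap and the fingers above 1 N and contact force between filler_cap and rinse_tank below 0.1 N and contact force between filler_cap and small_tin below 0.1 N and linear speed of filler_cap below 0.03 m/s and height (world z) of tin_center between 0.03 and 0.042 m and angle between tin_center's own z axis and vertical below 0.1 rad and distance of each of tamper_center, pot_center from where it was at the start of the episode below 0.03 m); the arm keeps its last pose, push and grip.
It fails at once if the small tin is tipped over (angle between tin_center's own z axis and vertical above 0.7 rad).
It fails at once if the tamper or the yoghurt pot is disturbed (moved more than 30 mm) (distance of any of tamper_center, pot_center from where it was at the start of the episode above 0.03 m).
It also fails if it takes over 58 s, if anything falls off the work surface, if the arm or the gripper's body presses on something with over 40 N, if the wrist force passes 120 N, or if a joint passes its speed limit or range.

ROBOT

A 7-joint arm with a two-finger parallel gripper is mounted at the origin on a cart in front of the work surface, level with it; the furniture and walls round the work are solid. World frame = base frame: x ahead of the robot, y to its left, z up, the work surface at z = 0. Lengths are in m, angles in degrees, forces in N, time in s.
With the tool pointing down it reaches from about 0.4 to 0.875 m from the base axis. Payload 4.4 kg.
Tool frame: the origin (TCP) lies midway between the tips of the shut fingers; the grasp point (between the pads) lies 19 mm behind it; x points along the fingers, y is the direction in which the jaws open and shut, and the axes are right-handed (so a half turn about x gives the same grasp; the last joint's range is limited). The gripper opens to 85 mm and grips with 20 to 120 N. Pads are 22 mm wide; open, the fingers measure 114 mm over their backs; the gripper's body (76 mm by 85 mm) begins 54 mm behind the grasp point. The pads swing forward as they close: fully open they stand 13 mm farther back than shut.
Start: joints at [-67.712, 36.005, 2.206, 86.941, -1.547, 57.084, -1.146], TCP at [0.286, 0.584, 0.231] pointing down, gripper open.
Joint ranges: [-175.42, 175.42], [-21.48, 121.26], [-71.46, 75.88], [10.55, 141.38], [-63.04, 243.04], [13.31, 113.54], [-168.57, 168.57]. Speed limits (degrees/s): [147.25, 147.25, 180, 180, 180, 180, 180].

INTERFACE

Orientations are given as [roll, pitch, yaw] about the fixed x, y, z axes, in that order (R = Rz(yaw) Ry(pitch) Rx(roll)).
In Python, from plant import sensors, eyes, r gives the robot as it stands.
- The arm moves only by the tool arm_command, never from a script. Its arguments are lists of equal length, an entry for each row: "xyz": the shift along the tool's x, y, z in m, a list of three; "dr": the turn, a rotation vector about the tool's x, y, z in degrees, a list of three; "grip": the closure, from -1 (fully open) to 1 (shut). In form: {"xyz": [[tx, ty, tz], ...], "dr": [[ax, ay, az], ...], "grip": [grip, ...]}. A call has exactly 5 rows; each row is the pose to reach, as a shift and turn from the pose commanded when the call began, along the tool's axes at that moment; what a row does not reach only later rows make up. A row lasts 1/8 s, in which the tool goes at most 62.5 mm and 10.7 degrees, less where a joint would pass 70% of its speed; a pose out of reach is approached as far as the arm can. A call with a gripper value outside its range is refused whole. The fingers move at their own pace and stop on an object; the grip force is fixed at half the most. Time passes only in rows, so rows that repeat a pose let the fingers close, or fill a call up. It gives the time, the measured TCP pose, the force and the opening at its end, in the units of the state.
- sensors.get_state(): the state, without advancing time (a new reading comes with each control period).
- eyes.capture(name): name is "scene" or "top" or "wrist"; returns the picture (480x640x3 uint8, blue, green, red); there is no depth.
- eyes.get_calibration(name): a dict with "mtx" (3x3 intrinsics, pixels), "extrinsics" (4x4, takes a point from world to camera coordinates). Camera axes: x right, y up, looking along -z (the intrinsics and any distortion apply to the point x, -y, -z); pixel columns grow to the right and rows downward; lengths in m; the calibration is good to about 2 mm. A picture is of the moment at which its call begins: read the wrist's pose just before it. get_calibration takes no time and is no camera call; for the wrist camera it gives the pose at the moment of the call.
- r.sign_off(): hands the job in, once; it reports no verdict.
The state is a dict: "clock": time; "qpos": joint angles; "qvel": joint speeds; "joint_torque": joint torques, N m; "eef_pos": TCP position; "tool_rot": TCP orientation; "force": force on the tool from outside, world axes, zero at the start; "wrist_torque": the same for the moment, N m; "width": finger opening in m.
Only numpy, scipy, OpenCV 4.12 (cv2) and the standard library are available. Lean on these libraries where they do the work, as an engineer would, in place of code of your own. Each camera call takes 0.05 s, during which the arm holds its last target. There are 200 camera calls.

## Working session

There is one attempt and no reset: what is moved stays moved. The work goes in short steps, Python scripts to look and compute and a tool call to move; the robot and the scene stay as the last step left them, time stands still between calls to the robot, and variables do not carry over. Pictures are saved under pics/ and viewed, about 8 in all and at most 12, crops included, and the job is handed in when it is done.

Besides the shell and the picture viewer there is one more tool, called by a JSON object that holds its "name" and its "arguments". arm_command: Moves the arm, as the interface text tells. Its arguments: {"type":"object","properties":{"xyz":{"type":"array","items":{"type":"array","items":{"type":"number"}}},"dr":{"type":"array","items":{"type":"array","items":{"type":"number"}}},"grip":{"type":"array","items":{"type":"number"}}},"required":["xyz","dr","grip"]}

```bash
ls; mkdir -p pics; cat > h.py <<'E'
from plant import sensors, eyes, r
import numpy as np, cv2
from scipy.spatial.transform import Rotation as R
def ray(name,u,v,cal=None):
    c=cal or eyes.get_calibration(name); K=np.array(c["mtx"]);E=np.array(c["extrinsics"])
    d=np.linalg.inv(K)@[u,v,1]; d=E[:3,:3].T@np.array([d[0],-d[1],-d[2]])
    return -E[:3,:3].T@E[:3,3], d/np.linalg.norm(d)
def plane(name,u,v,z,cal=None):
    o,d=ray(name,u,v,cal); return o+d*(z-o[2])/d[2]
def proj(name,p,cal=None):
    c=cal or eyes.get_calibration(name); K=np.array(c["mtx"]);E=np.array(c["extrinsics"])
    q=E[:3,:3]@p+E[:3,3]; q=K@[q[0],-q[1],-q[2]]; return q[:2]/q[2]
E
python3 - <<'E'
from h import *
s=sensors.get_state();print(s)
a=eyes.capture("scene");b=eyes.capture("top")
cv2.imwrite("pics/scene0.png",a);cv2.imwrite("pics/top0.png",b)
for n in("scene","top"):
    c=eyes.get_calibration(n);print({k:np.round(v,3).tolist() for k,v in c.items() if k!="x"})
E
```

```text
pics
{'clock': 0.0, 'qpos': array([-67.71181486,  36.05823426,   2.20477135,  86.99737835,
        -1.54745686,  57.08484983,  -1.14666081]), 'qvel': array([-0.15381638, -0.06723577, -0.02882442,  0.10540182,  0.03241444,
       -0.04115166,  0.11269554]), 'joint_torque': array([ 2.91952383e-04, -5.63404834e+01,  1.22696087e+00, -1.93439895e+01,
        1.11636805e-02,  1.07482253e-02,  1.70622496e-05]), 'eef_pos': array([0.28524513, 0.58335163, 0.23038983]), 'tool_rot': array([ -88.77259546,   89.88927869, -114.83366134]), 'force': array([-0.09208714, -0.38640984,  0.18883655]), 'wrist_torque': array([-0.04474958, -0.03870328,  0.03933559]), 'width': 0.08529546988447208}
{'mtx': [[607.984, 0.0, 321.467], [0.0, 607.984, 226.074], [0.0, 0.0, 1.0]], 'extrinsics': [[0.713, -0.701, 0.011, -0.502], [0.422, 0.442, 0.792, -0.193], [-0.56, -0.56, 0.611, -0.878], [0.0, 0.0, 0.0, 1.0]]}
{'mtx': [[580.123, 0.0, 305.599], [0.0, 580.123, 234.989], [0.0, 0.0, 1.0]], 'extrinsics': [[0.006, -1.0, -0.01, -0.223], [0.985, 0.005, 0.171, -0.527], [-0.171, -0.011, 0.985, -0.894], [0.0, 0.0, 0.0, 1.0]]}
```

View pics/scene0.png

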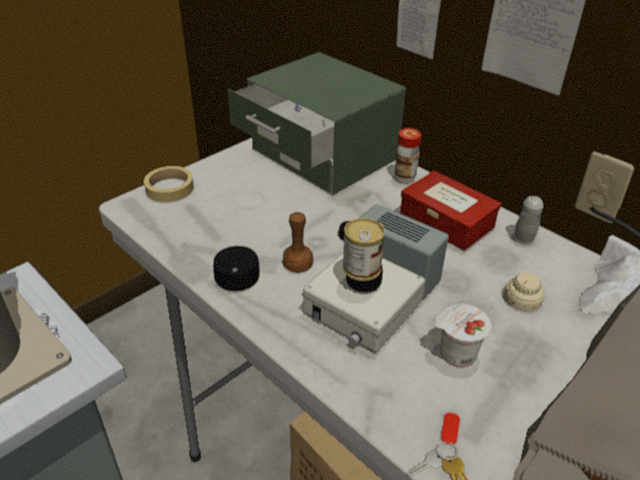

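View pics/top0.png

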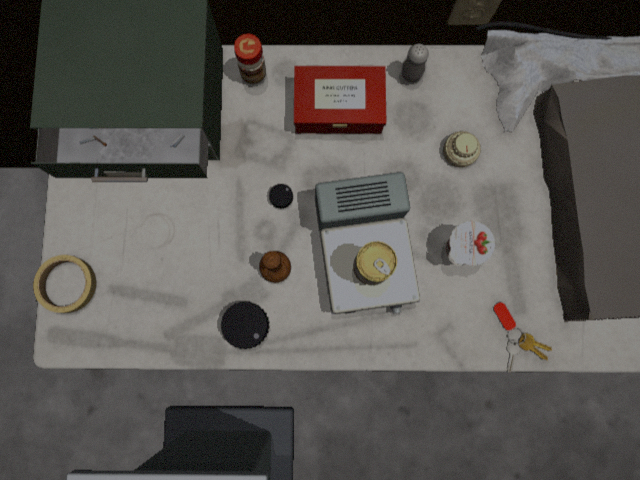

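The scene view shows the tin on the cap at (364,250). Lookalikes in the top view are black caps at (245,325), large, and (280,195), small. The middle-sized one is under the tin at (376,262), on the white tank, and that is the one meant. The tamper is at (275,266) and the pot at (470,243).

```bash
python3 - <<'E'
from h import *
b=cv2.imread("pics/top0.png");a=cv2.imread("pics/scene0.png")
g=lambda n,u,v,z:print(n,np.round(plane("top",u,v,z),3))
g("tin top",376,261,.165);g("tamper top",272,260,.107);g("pot",471,243,.071);g("bigcap",245,325,.03);g("smallcap",281,195,.02)
for n,u,v in(("TLfront",322,226),("TRfront",410,222),("BR",418,301),("BL",332,311)):g("tank "+n,u,v,.06)
for n,u,v in(("hTL",316,183),("hTR",405,173),("hBR",409,212),("hBL",320,222)):g("house "+n,u,v,.106)
g("tableedge",200,370,0);g("tape",65,285,0)
x,d=ray("scene",364,228);print("scene tin top",plane("scene",364,228,.165))
for p in([.48,0,0],[.48,.04,0],[.48,-.04,0]):print(p,proj("top",np.array(p)))
m=cv2.resize(a[190:360,280:500],None,fx=3,fy=3,interpolation=cv2.INTER_CUBIC)
cv2.imwrite("pics/crop1.png",m)
E
```

```text
tin top [ 0.471 -0.32   0.165]
tamper top [ 0.479 -0.171  0.107]
pot [ 0.512 -0.479  0.071]
bigcap [ 0.384 -0.124  0.03 ]
smallcap [ 0.6   -0.178  0.02 ]
tank TLfront [ 0.54  -0.246  0.06 ]
tank TRfront [ 0.547 -0.386  0.06 ]
tank BR [ 0.422 -0.396  0.06 ]
tank BL [ 0.405 -0.262  0.06 ]
house hTL [ 0.598 -0.236  0.106]
house hTR [ 0.614 -0.373  0.106]
house hBR [ 0.553 -0.377  0.106]
house hBL [ 0.537 -0.242  0.106]
tableedge [ 0.311 -0.049  0.   ]
tape [0.448 0.183 0.   ]
scene tin top [ 0.47365984 -0.31742411  0.165     ]
[0.48, 0, 0] [174.89169401 266.86361559]
[0.48, 0.04, 0] [151.19143558 266.74219248]
[0.48, -0.04, 0] [198.61320337 266.98514757]
```

View pics/crop1.png

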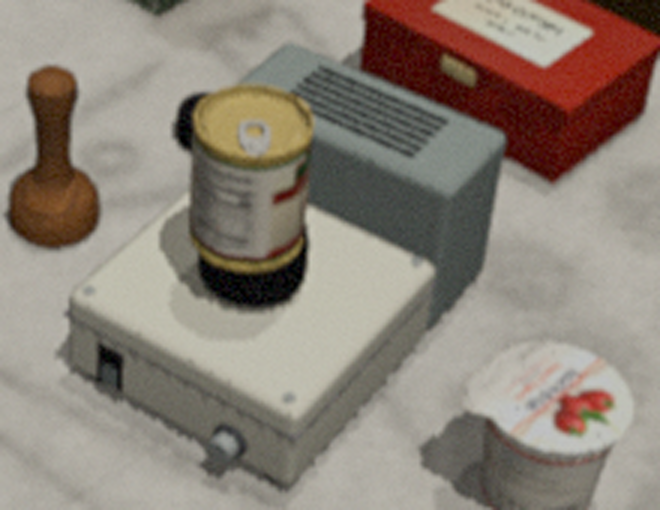

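The close crop confirms it: the tin stands on a black ribbed cap screwed to the white tank at crop (252,270). I'll approach and hover over the tin.

```bash
cat >> h.py <<'E'
def to(p,yaw=None):
    """tool-frame shift and rotvec to reach world p with the tool down and its y axis at the world angle yaw (deg)"""
    s=sensors.get_state(); M=R.from_euler("xyz",s["tool_rot"],degrees=True)
    y=M.as_matrix()[:,1]; cur=np.degrees(np.arctan2(y[1],y[0]))
    if yaw is None: yaw=cur
    t=np.radians(yaw); Y=np.array([np.cos(t),np.sin(t),0]); X=np.array([0,0,-1.]); T=R.from_matrix(np.c_[X,Y,np.cross(X,Y)])
    print("at",s["eef_pos"].round(4),"yaw",cur.round(1),"tilt",np.degrees(np.arccos(-M.as_matrix()[2,0])).round(2),"j7",s["qpos"][6].round(1),"t",round(s["clock"],2),
      "shift",(M.inv().apply(np.array(p)-s["eef_pos"])).round(4),"dr",np.degrees((M.inv()*T).as_rotvec()).round(2), "F",s["force"].round(1),"w",round(s["width"],4))
E
python3 - <<'E'
from h import *
to([.472,-.319,.28])
to([.472,-.319,.28],-120)
to([.47,.1,.28])
E
```

```text
at [0.2852 0.5834 0.2305] yaw 63.9 tilt 0.1 j7 -1.1 t 0.1 shift [-0.0482 -0.7287  0.5642] dr [-0.  -0.   0.1] F [ 0.2 -0.4  0.3] w 0.0851
at [0.2852 0.5834 0.2305] yaw 63.9 tilt 0.1 j7 -1.1 t 0.1 shift [-0.0482 -0.7287  0.5642] dr [-1.7606e+02 -1.5000e-01  0.0000e+00] F [ 0.2 -0.4  0.3] w 0.0851
at [0.2852 0.5834 0.2305] yaw 63.9 tilt 0.1 j7 -1.1 t 0.1 shift [-0.0489 -0.3532  0.3783] dr [-0.  -0.   0.1] F [ 0.2 -0.4  0.3] w 0.0851
```

{"name": "arm_command", "arguments": {"xyz": [[-0.048,-0.353,0.378],[-0.048,-0.353,0.378],[-0.048,-0.353,0.378],[-0.048,-0.353,0.378],[-0.048,-0.353,0.378]], "dr": [[50,0,0],[50,0,0],[50,0,0],[50,0,0],[50,0,0]], "grip": [-1,-1,-1,-1,-1]}}

```text
clock: 0.72
eef_pos: [0.3969, 0.2913, 0.2603]
tool_rot: [14.5, 90.0, -61.8]
force: [0.7, 0.3, 0.2]
width: 0.0855
```

```bash
python3 - <<'E'
from h import *
to([.472,-.319,.28],-34)
E
```

```text
at [0.3969 0.2913 0.2603] yaw 13.7 tilt 0.0 j7 -16.7 t 0.72 shift [-0.0197 -0.0714  0.6107] dr [47.69  0.   -0.  ] F [0.7 0.3 0.2] w 0.0855
```

{"name": "arm_command", "arguments": {"xyz": [[-0.02,-0.071,0.611],[-0.02,-0.071,0.611],[-0.02,-0.071,0.611],[-0.02,-0.071,0.611],[-0.02,-0.071,0.611]], "dr": [[47.7,0,0],[47.7,0,0],[47.7,0,0],[47.7,0,0],[47.7,0,0]], "grip": [-1,-1,-1,-1,-1]}}

```text
clock: 1.35
eef_pos: [0.4362, -0.0182, 0.2704]
tool_rot: [158.9, 90.0, 35.0]
force: [0.6, 0.5, -0.7]
width: 0.0857
```

```bash
python3 - <<'E'
from h import *
to([.472,-.319,.28],-34)
E
```

```text
at [ 0.4362 -0.0182  0.2704] yaw -33.9 tilt 0.02 j7 -19.3 t 1.35 shift [-0.0096  0.1976  0.2295] dr [ 0.07 -0.02 -0.01] F [ 0.6  0.5 -0.7] w 0.0857
```

{"name": "arm_command", "arguments": {"xyz": [[-0.01,0.198,0.23],[-0.01,0.198,0.23],[-0.01,0.198,0.23],[-0.01,0.198,0.23],[-0.01,0.198,0.23]], "dr": [[0,0,0],[0,0,0],[0,0,0],[0,0,0],[0,0,0]], "grip": [-1,-1,-1,-1,-1]}}

```text
clock: 1.98
eef_pos: [0.4728, -0.3201, 0.2801]
tool_rot: [-60.9, 90.0, 175.3]
force: [-0.3, -0.0, -0.4]
width: 0.0856
```

```bash
python3 - <<'E'
from h import *
eyes.capture("top")
to([.472,-.319,.28],-34)
c=eyes.get_calibration("wrist"); w=eyes.capture("wrist"); cv2.imwrite("pics/w1.png",w)
import pickle; pickle.dump(c,open("w1.pkl","wb")); print(proj("wrist",np.array([.472,-.319,.165]),c))
E
```

```text
at [ 0.4719 -0.329   0.2808] yaw -34.2 tilt 0.54 j7 16.3 t 2.02 shift [ 0.0007 -0.0055 -0.0083] dr [-0.22  0.42 -0.34] F [ 1.4 -8.2  1.5] w 0.0853
[308.09634268 215.3566843 ]
```

View pics/w1.png

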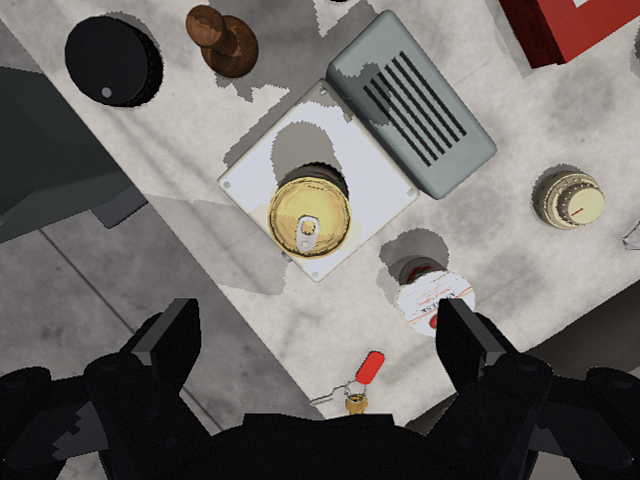

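The wrist view shows the tin top at (310,217), against a prediction of (308,215), so the estimate is good. I'll settle and descend.

{"name": "arm_command", "arguments": {"xyz": [[0.0,0,0],[0.04,0,0],[0.08,0,0],[0.1,0,0],[0.1,0,0]], "dr": [[0,0,0],[0,0,0],[0,0,0],[0,0,0],[0,0,0]], "grip": [-1,-1,-1,-1,-1]}}

```text
clock: 2.7
eef_pos: [0.4726, -0.3148, 0.1789]
tool_rot: [-103.1, 89.7, 133.3]
force: [-0.5, -0.3, 0.6]
width: 0.0859
```

```bash
python3 - <<'E'
from h import *
to([.472,-.319,.11],-34)
c=eyes.get_calibration("wrist"); w=eyes.capture("wrist")
h=cv2.cvtColor(w,cv2.COLOR_BGR2HSV); m=cv2.inRange(h,(18,60,90),(35,255,255)); m=cv2.morphologyEx(m,cv2.MORPH_CLOSE,np.ones((25,25)))
cs,_=cv2.findContours(m,0,2); k=max(cs,key=cv2.contourArea); (u,v),r_=cv2.minEnclosingCircle(k); print(u,v,r_,plane("wrist",u,v,.165,c)); print(cv2.fitEllipse(k))
to([.472,-.319,.11],-34)
E
```

```text
at [ 0.4726 -0.3148  0.1789] yaw -33.6 tilt 0.26 j7 20.4 t 2.7 shift [0.0689 0.0021 0.0039] dr [ 0.39 -0.06  0.25] F [-0.5 -0.3  0.6] w 0.0859
323.0932922363281 299.5669860839844 65.3310317993164 [ 0.4721231  -0.32033985  0.165     ]
((323.1672668457031, 299.6792297363281), (119.77510070800781, 130.183837890625), 89.41767883300781)
at [ 0.4733 -0.3159  0.1802] yaw -33.6 tilt 0.1 j7 20.4 t 2.75 shift [0.0702 0.0007 0.0033] dr [ 0.36 -0.04  0.09] F [0.7 0.  0.2] w 0.0855
```

{"name": "arm_command", "arguments": {"xyz": [[0.0,0.001,0.004],[0.03,0.001,0.004],[0.06,0.001,0.004],[0.07,0.001,0.004],[0.07,0.001,0.004]], "dr": [[0,0,0],[0,0,0],[0,0,0],[0,0,0],[0,0,0]], "grip": [-1,-1,-1,-1,-1]}}

```text
clock: 3.38
eef_pos: [0.4718, -0.322, 0.1108]
tool_rot: [75.5, 90.0, -48.2]
force: [1.0, 0.1, 0.9]
width: 0.0856
```

{"name": "arm_command", "arguments": {"xyz": [[0,0,0],[0,0,0],[0,0,0],[0,0,0],[0,0,0]], "dr": [[0,0,0],[0,0,0],[0,0,0],[0,0,0],[0,0,0]], "grip": [-0.5,-0.4,-0.3,1,1]}}

```text
clock: 4.0
eef_pos: [0.4719, -0.3218, 0.1115]
tool_rot: [112.8, 89.9, -10.9]
force: [-0.9, 0.8, 5.8]
width: 0.0562
```

```bash
python3 - <<'E'
from h import *
to([.472,-.32,.11],-34)
cv2.imwrite("pics/s2.png",cv2.resize(eyes.capture("scene")[150:370,250:530],None,fx=2,fy=2))
E
```

```text
at [ 0.4719 -0.3218  0.1115] yaw -33.8 tilt 0.06 j7 24.2 t 4.0 shift [ 0.0015 -0.0009 -0.0016] dr [ 0.24 -0.03 -0.06] F [-0.9  0.8  5.8] w 0.0562
```

{"name": "arm_command", "arguments": {"xyz": [[0,0,0],[-0.02,0,0],[-0.05,0,0],[-0.08,0,0],[-0.09,0,0]], "dr": [[0,0,0],[0,0,0],[0,0,0],[0,0,0],[0,0,0]], "grip": [1,1,1,1,1]}}

```text
clock: 4.68
eef_pos: [0.4724, -0.3223, 0.2021]
tool_rot: [92.3, 89.8, -31.4]
force: [0.4, 0.0, -2.2]
width: 0.0563
```

```bash
python3 - <<'E'
from h import *
to([.48,0,.201])
c=eyes.get_calibration("wrist"); w=eyes.capture("wrist")
cv2.imwrite("pics/w2.png",w)
E
```

```text
at [ 0.4724 -0.3223  0.2021] yaw -33.8 tilt 0.18 j7 19.9 t 4.67 shift [ 0.0006 -0.1728 -0.2722] dr [ 0.   -0.01 -0.18] F [ 0.4  0.  -2.2] w 0.0563
```

View pics/w2.png

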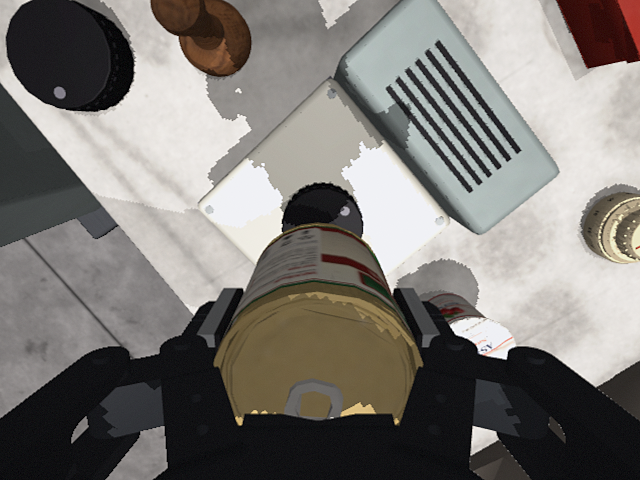

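The tin is held upright at (315,330), and the cap has stayed on the tank at (325,212). I'll carry the tin to the bare table.

{"name": "arm_command", "arguments": {"xyz": [[0,-0.01,-0.016],[0,-0.03,-0.047],[0,-0.055,-0.087],[0,-0.08,-0.126],[0,-0.105,-0.165]], "dr": [[0,0,0],[0,0,0],[0,0,0],[0,0,0],[0,0,0]], "grip": [1,1,1,1,1]}}

```text
clock: 5.35
eef_pos: [0.4747, -0.1227, 0.1989]
tool_rot: [-82.6, 89.8, 153.7]
force: [1.4, 0.2, -1.3]
width: 0.0562
```

{"name": "arm_command", "arguments": {"xyz": [[0,-0.025,-0.039],[0,-0.045,-0.071],[0,-0.06,-0.095],[0,-0.068,-0.107],[0,-0.068,-0.107]], "dr": [[0,0,0],[0,0,0],[0,0,0],[0,0,0],[0,0,0]], "grip": [1,1,1,1,1]}}

```text
clock: 5.98
eef_pos: [0.4782, 0.0017, 0.1997]
tool_rot: [-58.1, 89.9, 178.2]
force: [-0.6, -0.3, -1.1]
width: 0.0563
```

```bash
python3 - <<'E'
from h import *
to([.48,0,.0185])
E
```

```text
at [0.4782 0.0017 0.1997] yaw -33.6 tilt 0.1 j7 -12.3 t 5.97 shift [0.1812 0.0027 0.0003] dr [0.   0.05 0.08] F [-0.6 -0.3 -1.1] w 0.0563
```

{"name": "arm_command", "arguments": {"xyz": [[0.03,0,0],[0.08,0,0],[0.12,0,0],[0.15,0,0],[0.165,0,0]], "dr": [[0,0,0],[0,0,0],[0,0,0],[0,0,0],[0,0,0]], "grip": [1,1,1,1,1]}}

```text
clock: 6.6
eef_pos: [0.4782, -0.0011, 0.0339]
tool_rot: [-32.0, 89.9, -155.9]
force: [-0.1, 0.9, -1.1]
width: 0.0565
```

{"name": "arm_command", "arguments": {"xyz": [[0.003,0,0],[0.007,0,0],[0.011,0,0],[0.014,0,0],[0.015,0,0]], "dr": [[0,0,0],[0,0,0],[0,0,0],[0,0,0],[0,0,0]], "grip": [1,1,1,1,1]}}

```text
clock: 7.22
eef_pos: [0.4791, 0.0007, 0.0204]
tool_rot: [135.0, 90.0, 11.2]
force: [-0.2, -0.1, -1.1]
width: 0.0562
```

```bash
python3 - <<'E'
from h import *
to([.48,0,.0185])
E
```

```text
at [0.4791 0.0007 0.0204] yaw -33.7 tilt 0.02 j7 1.6 t 7.22 shift [0.0019 0.0011 0.0001] dr [ 0.   -0.01 -0.01] F [-0.2 -0.1 -1.1] w 0.0562
```

{"name": "arm_command", "arguments": {"xyz": [[0.001,0,0],[0.002,0,0],[0.0025,0,0],[0.0025,0,0],[0.0025,0,0]], "dr": [[0,0,0],[0,0,0],[0,0,0],[0,0,0],[0,0,0]], "grip": [1,1,1,1,1]}}

```text
clock: 7.85
eef_pos: [0.4791, 0.0007, 0.0185]
tool_rot: [164.7, 90.0, 40.9]
force: [-1.5, 1.2, 6.8]
width: 0.0564
```

Contact at +8 N, so the tin is on the table. I'll release and rise.

{"name": "arm_command", "arguments": {"xyz": [[0,0,0],[0,0,0],[0,0,0],[0,0,0],[0,0,0]], "dr": [[0,0,0],[0,0,0],[0,0,0],[0,0,0],[0,0,0]], "grip": [0.0,-0.3,-1,-1,-1]}}

```text
clock: 8.48
eef_pos: [0.479, 0.0006, 0.0178]
tool_rot: [31.8, 90.0, -92.0]
force: [-0.7, 1.0, -0.2]
width: 0.0854
```

{"name": "arm_command", "arguments": {"xyz": [[-0.02,0,0],[-0.06,0,0],[-0.12,0,0],[-0.18,0,0],[-0.18,0,0]], "dr": [[0,0,0],[0,0,0],[0,0,0],[0,0,0],[0,0,0]], "grip": [-1,-1,-1,-1,-1]}}

```text
clock: 9.1
eef_pos: [0.4818, 0.0004, 0.2016]
tool_rot: [128.4, 89.5, 4.6]
force: [-0.4, 0.6, -0.5]
width: 0.0852
```

```bash
python3 - <<'E'
from h import *
to([.472,-.319,.2],-34)
a=eyes.capture("scene");b=eyes.capture("top");cv2.imwrite("pics/s3.png",a);cv2.imwrite("pics/t3.png",b)
o=cv2.imread("pics/top0.png")
for q,x in((o,"old"),(b,"new")):pass
cv2.imwrite("pics/m3.png",np.hstack([a[100:400,100:500],b[150:350,320:460].repeat(2,0)[:300].repeat(2,1)[:,:280]]))
E
```

```text
at [4.818e-01 4.000e-04 2.016e-01] yaw -33.7 tilt 0.49 j7 -10.6 t 9.1 shift [0.0013 0.1692 0.271 ] dr [ 0.26 -0.3  -0.38] F [-0.4  0.6 -0.5] w 0.0852
```

View pics/m3.png

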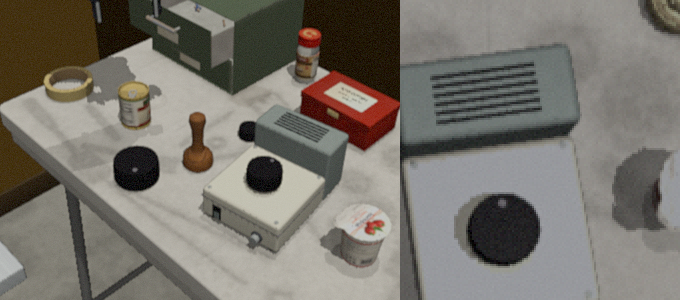

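The tin stands upright at (135,105), and the cap is free on the tank at (264,173) with the others untouched. I'll measure the cap and go back over it.

{"name": "arm_command", "arguments": {"xyz": [[0,0.034,0.054],[0,0.068,0.108],[0,0.102,0.162],[0,0.136,0.216],[0,0.155,0.248]], "dr": [[0,0,0],[0,0,0],[0,0,0],[0,0,0],[0,0,0]], "grip": [-1,-1,-1,-1,-1]}}

```text
clock: 9.82
eef_pos: [0.4683, -0.2945, 0.1959]
tool_rot: [-69.2, 89.8, 166.8]
force: [1.0, 0.3, 0.9]
width: 0.085
```

{"name": "arm_command", "arguments": {"xyz": [[0,0.01,0.015],[0,0.014,0.023],[0,0.014,0.023],[0,0.014,0.023],[0,0.014,0.023]], "dr": [[0,0,0],[0,0,0],[0,0,0],[0,0,0],[0,0,0]], "grip": [-1,-1,-1,-1,-1]}}

```text
clock: 10.45
eef_pos: [0.4694, -0.3172, 0.1978]
tool_rot: [-152.8, 90.0, 83.6]
force: [0.6, -0.6, -0.5]
width: 0.0856
```

```bash
python3 - <<'E'
from h import *
b=cv2.imread("pics/t3.png")[225:310,330:420]
def cap(im,off):
    m=(im.max(2)<45).astype(np.uint8); cs,_=cv2.findContours(m,0,2); k=max(cs,key=cv2.contourArea); print(cv2.contourArea(k)); return cv2.minEnclosingCircle(k)
(u,v),q=cap(b,0);print("top",u+330,v+225,q,plane("top",u+330,v+225,.085))
c=eyes.get_calibration("wrist"); w=eyes.capture("wrist");cv2.imwrite("pics/w4.png",w)
p=proj("wrist",np.array([.472,-.319,.093]),c).astype(int);print(p)
to([.472,-.319,.2],-34)
cv2.imwrite("pics/w4c.png",cv2.resize(w[p[1]-80:p[1]+80,p[0]-80:p[0]+80],None,fx=3,fy=3))
E
```

```text
920.0
top 371.0873031616211 264.8174591064453 17.88534927368164 [ 0.47483044 -0.32109675  0.085     ]
[322 233]
at [ 0.4694 -0.3175  0.1979] yaw -33.7 tilt 0.03 j7 21.3 t 10.5 shift [-0.0021  0.0031 -0.0002] dr [ 0.34 -0.03  0.01] F [0.2 0.2 0.4] w 0.0852
```

View pics/w4c.png

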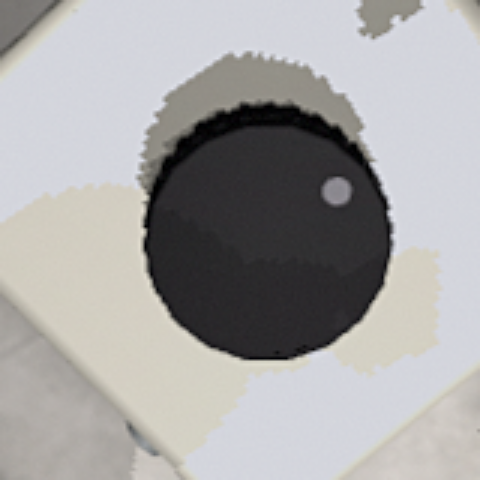

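The cap's top face is centred at crop (268,241), which is wrist pixel (331,233), with the dot at crop (337,191).

```bash
python3 - <<'E'
from h import *
p=plane("wrist",331.2,233.3,.093);print(p); d=plane("wrist",242+337/3,153+191/3,.093); print(d, np.degrees(np.arctan2(*(d-p)[[1,0]])))
to([p[0],p[1],.06],-34)
E
```

```text
[ 0.47669325 -0.3226392   0.093     ]
[ 0.49505171 -0.32158527  0.093     ] 3.285665301749901
at [ 0.4694 -0.3175  0.1979] yaw -33.7 tilt 0.03 j7 21.3 t 10.5 shift [0.1379 0.009  0.0003] dr [ 0.34 -0.03  0.01] F [0.2 0.2 0.4] w 0.0852
```

{"name": "arm_command", "arguments": {"xyz": [[0.0,0.008,0.0],[0.05,0.008,0.0],[0.09,0.008,0.0],[0.12,0.008,0.0],[0.137,0.008,0.0]], "dr": [[0,0,0],[0,0,0],[0,0,0],[0,0,0],[0,0,0]], "grip": [-1,-1,-1,-1,-1]}}

```text
clock: 11.12
eef_pos: [0.4755, -0.3228, 0.0593]
tool_rot: [-92.6, 89.9, 143.7]
force: [0.3, 1.1, 0.3]
width: 0.085
```

{"name": "arm_command", "arguments": {"xyz": [[0,0,0],[0,0,0],[0,0,0],[0,0,0],[0,0,0]], "dr": [[0,0,0],[0,0,0],[0,0,0],[0,0,0],[0,0,0]], "grip": [-0.5,0,1,1,1]}}

```text
clock: 11.75
eef_pos: [0.4763, -0.3238, 0.0622]
tool_rot: [89.1, 89.9, -34.6]
force: [-1.2, 0.2, 6.8]
width: 0.0522
```

```bash
python3 - <<'E'
from h import *
to([.4755,-.3218,.06],-34); print(sensors.get_state()["wrist_torque"])
E
```

```text
at [ 0.4763 -0.3238  0.0622] yaw -33.8 tilt 0.14 j7 28.0 t 11.75 shift [ 0.0022 -0.0018 -0.0012] dr [ 0.24  0.   -0.14] F [-1.2  0.2  6.8] w 0.0522
[ 0.02899232  0.19261364 -0.01244904]
```

{"name": "arm_command", "arguments": {"xyz": [[0,0,0],[0,0,0],[0,0,0],[0,0,0],[0,0,0]], "dr": [[-3,0,0],[-6,0,0],[-9,0,0],[-12,0,0],[-12,0,0]], "grip": [1,1,1,1,1]}}

```text
clock: 12.38
eef_pos: [0.477, -0.3233, 0.0622]
tool_rot: [97.9, 89.8, -13.8]
force: [0.2, 1.4, 6.5]
width: 0.0519
```

```bash
python3 - <<'E'
from h import *
to([.4755,-.3218,.06],-34); print(sensors.get_state()["wrist_torque"],sensors.get_state()["joint_torque"][6])
E
```

```text
at [ 0.477  -0.3233  0.0622] yaw -21.7 tilt 0.17 j7 36.4 t 12.38 shift [ 0.0022 -0.0019 -0.0008] dr [12.29 -0.04 -0.17] F [0.2 1.4 6.5] w 0.0519
[ 0.16998959 -0.07139267  0.03550498] 0.07812333293259144
```

It turned 12° counter-clockwise with almost no torque (0.04 Nm). That is past the 8.6° wrong-way stop, so CCW loosens. I'll continue to 60°.

{"name": "arm_command", "arguments": {"xyz": [[0,0,0],[0,0,0],[0,0,0],[0,0,0],[0,0,0]], "dr": [[-5,0,0],[-10,0,0],[-15,0,0],[-20,0,0],[-25,0,0]], "grip": [1,1,1,1,1]}}

```text
clock: 13.0
eef_pos: [0.477, -0.323, 0.0622]
tool_rot: [76.4, 89.8, -10.2]
force: [0.4, 0.9, 5.5]
width: 0.0523
```

{"name": "arm_command", "arguments": {"xyz": [[0,0,0],[0,0,0],[0,0,0],[0,0,0],[0,0,0]], "dr": [[-5,0,0],[-10,0,0],[-15,0,0],[-20,0,0],[-23,0,0]], "grip": [1,1,1,1,1]}}

```text
clock: 13.62
eef_pos: [0.4768, -0.323, 0.0622]
tool_rot: [52.2, 89.9, -11.4]
force: [0.5, 2.2, 6.8]
width: 0.0522
```

```bash
python3 - <<'E'
from h import *
to([.4755,-.3218,.06],-34); print(sensors.get_state()["wrist_torque"],sensors.get_state()["joint_torque"][6])
cv2.imwrite("pics/w5.png",eyes.capture("wrist"))
E
```

```text
at [ 0.4768 -0.323   0.0622] yaw 26.4 tilt 0.15 j7 69.1 t 13.62 shift [ 0.0022 -0.0007 -0.0017] dr [ 6.037e+01  2.000e-02 -1.500e-01] F [0.5 2.2 6.8] w 0.0522
[ 0.29095783 -0.04937853 -0.02708079] -0.18966077361255884
```

View pics/w5.png

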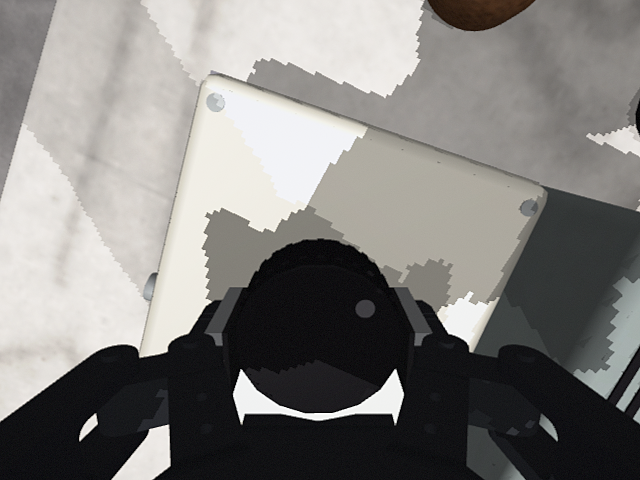

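The dot at (365,309) has the same bearing relative to the gripper as before, so the cap turned with it through about 60°. I'll lift.

{"name": "arm_command", "arguments": {"xyz": [[0,0,0],[-0.003,0,0],[-0.006,0,0],[-0.01,0,0],[-0.015,0,0]], "dr": [[0,0,0],[0,0,0],[0,0,0],[0,0,0],[0,0,0]], "grip": [1,1,1,1,1]}}

```text
clock: 14.3
eef_pos: [0.4754, -0.3231, 0.076]
tool_rot: [-128.8, 90.0, 167.4]
force: [-0.3, -1.2, -0.6]
width: 0.0525
```

It is free, with only the cap's own weight on the wrist. I'll raise it to about 80 mm.

{"name": "arm_command", "arguments": {"xyz": [[-0.01,0,0],[-0.025,0,0],[-0.045,0,0],[-0.06,0,0],[-0.065,0,0]], "dr": [[0,0,0],[0,0,0],[0,0,0],[0,0,0],[0,0,0]], "grip": [1,1,1,1,1]}}

```text
clock: 14.92
eef_pos: [0.4761, -0.3235, 0.1423]
tool_rot: [32.6, 89.9, -31.2]
force: [0.1, 0.7, -1.8]
width: 0.0519
```

{"name": "arm_command", "arguments": {"xyz": [[0,0,0],[0,0,0],[0,0,0],[0,0,0],[0,0,0]], "dr": [[0,0,0],[0,0,0],[0,0,0],[0,0,0],[0,0,0]], "grip": [1,1,1,1,1]}}

```text
clock: 15.55
eef_pos: [0.4755, -0.323, 0.1406]
tool_rot: [-144.1, 90.0, 152.2]
force: [-0.0, 1.2, -1.1]
width: 0.0522
```

```bash
python3 - <<'E'
from h import *
to([.4755,-.3218,.14]); print(np.abs(sensors.get_state()["qvel"]).max())
a=eyes.capture("scene");cv2.imwrite("pics/s6.png",a[100:400,100:500].repeat(2,0).repeat(2,1))
E
```

```text
at [ 0.4755 -0.323   0.1406] yaw 26.2 tilt 0.02 j7 67.6 t 15.55 shift [ 0.0006  0.0006 -0.0011] dr [-0.   -0.02  0.01] F [-0.   1.2 -1.1] w 0.0522
0.127838171466413
```

View pics/s6.png

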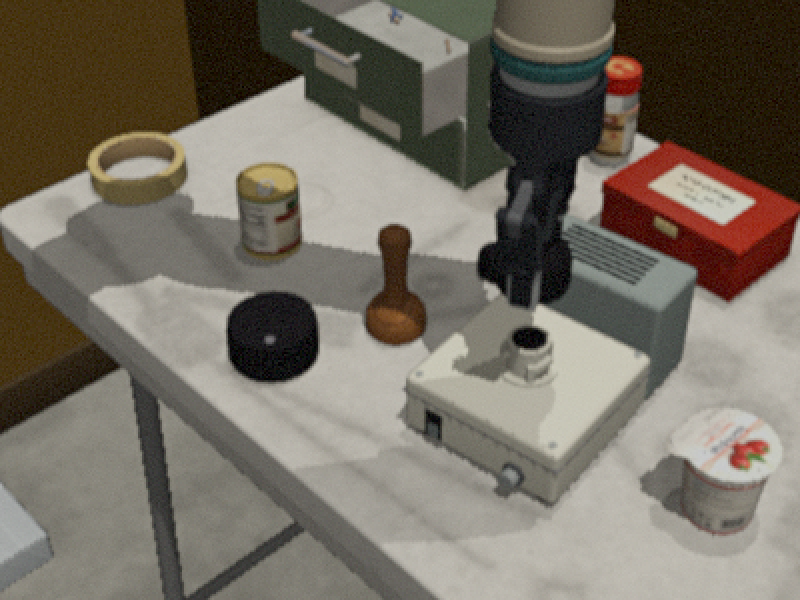

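The cap is in the gripper at (535,272), and the neck is bare at (528,350). The tin stands at (268,210), and the tamper and pot are in place.

```bash
python3 -c "
from plant import r
print(r.sign_off())"
```

```text
the job is handed in; nothing more can be done
None
```

The cap is off and held in the gripper about 78 mm above where it was screwed on, level (tool tilt 0.02°) and still. I handed the job in at about 15.6 s; the hand-in gives no verdict.

- **Tin:** I lifted it off the cap and set it upright on the table at about (0.48, 0.00). The last picture shows it still standing there.
- **Thread:** It loosens counter-clockwise, so it is right-handed. I tried only that way. The first 12° turned with almost no torque, past where the wrong-way stop would have been, so I never turned it clockwise. I turned it about 60° in all, and the cap's dot moved with the gripper.
- **Last checks:** The finger opening was 52 mm and the wrist force about 1 N, roughly the weight of the cap. The last picture shows the neck bare. The tamper and the yoghurt pot look unmoved by eye; I did not measure them again.
- **Disagreements:** My two measurements of the cap position differed by about 2 mm. A brief upward force of 6–7 N appeared each time the fingers closed, and for the cap it vanished once it was lifted.

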